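# Clamp the short culture jar shut

## Robot

A 6-joint arm with a two-finger parallel gripper is mounted at the origin on a cart in front of the work surface, level with it; the furniture and walls round the work are solid. World frame = base frame: x ahead of the robot, y to its left, z up, the work surface at z = 0. Lengths are in m, angles in rad, forces in N, time in s.
With the tool pointing down it reaches from about 0.375 to 0.9 m from the base axis. Payload 3.1 kg.
Tool frame: the origin (TCP) lies midway between the tips of the shut fingers; the grasp point (between the pads) lies 19 mm behind it; z points along the fingers, y is the direction in which the jaws open and shut (so a half turn about z gives the same grasp; the last joint's range is limited). The gripper opens to 87 mm and grips with 3 to 60 N. Pads are 19 mm wide; open, the fingers measure 117 mm over their backs; the gripper's body (75 mm by 190 mm) begins 51 mm behind the grasp point.
Start: joints at [0.981, 0.527, 1.433, -0, 1.181, -0.178], TCP at [0.25, 0.573, 0.199] pointing down, gripper open.
Joint ranges: [-3.08, 3.08], [-0.75, 2.2], [0.22, 2.44], [-1.43, 4.57], [0, 2.65], [-2.85, 2.85]. Speed limits (rad/s): [2.79, 2.79, 3.14, 3.14, 3.14, 3.14].

## Interface

Orientations are given as a unit quaternion [x, y, z, w].
In Python, from rig import robot gives the robot as it stands.
- The arm moves only by the tool move_arm, never from a script. Its argument "rows" is one flat list of numbers, 7 for each row, row after row: the shift along the world's x, y, z in mm, then the turn, a rotation vector about the world's x, y, z in rad, then the closure, from 0 (fully open) to 1 (shut). A call has 1 to 12 rows; each row shifts and turns the commanded pose from where the row before left it; what a row does not reach is not made up. A row lasts 1/10 s, in which the tool goes at most 50 mm and 8.59 degrees, less where a joint would pass 70% of its speed; a pose out of reach is approached as far as the arm can. A call with a gripper value outside its range is refused whole. The fingers move at their own pace and stop on an object; "grip_force" is the grip in N (left out, the last holds). Time passes only in rows, so rows that do not move let the fingers close. It gives the time, the measured TCP pose, the force and the opening at its end, in the units of the state.
- robot.get_obs(): the state, without advancing time (a new reading comes with each control period).
- robot.camera(name): name is "scene" or "top" or "wrist"; returns a dict with "color" (420x560x3 uint8, red, green, blue), "z_map" (420x560 float32, m along the optical axis (not along the pixel's ray), 0 where there is no reading), "camera_matrix" (3x3 intrinsics, pixels), "R" (3x3) and "t" (3): a world point X has camera coordinates R X + t; the wrist camera has in their place "tool_from_camera" (4x4, takes a point from camera to tool coordinates, whose origin is the TCP and whose axes are the flange's). Camera axes: x right, y down, z forward; pixel columns grow to the right and rows downward; lengths in m; the calibration is good to about 2 mm. A picture is of the moment at which its call begins: read the wrist's pose just before it.
- robot.hand_in(): hands the job in, once; it reports no verdict.
Trained networks look in the newest picture that a camera, given by its name, has taken for a name from the list of things; names that differ only in an ending like _2 or _b are one class to them, and where a whole thing is asked for, a point or a joint stands for the part that bears it (a point fixed in the world has none). Each returns a list of dicts, best first, with "conf" (0 to 1); they miss things now and then, are a little off and sometimes report something else, mostly with a low value. They report only what shows in the picture. A call takes as long as a camera call.
- robot.search_frame(camera, thing): "at" ([column, row] in pixels, amid what is visible of it).
- robot.spot_point(camera, thing): "at" ([column, row] in pixels: a listed point, or the origin of a listed thing).
The state is a dict: "time": time; "q": joint angles; "joint_velocities": joint speeds; "joint_torque": joint torques, N m; "position": TCP position; "tool_rot": TCP orientation; "ft_force": force on the tool from outside, world axes, zero at the start; "moment": the same for the moment, N m; "grip_width": finger opening in m.
Only numpy, scipy, OpenCV 4.12 (cv2) and the standard library are available. Lean on these libraries where they do the work, as an engineer would, in place of code of your own. Each camera call takes 0.05 s, during which the arm holds its last target.

## Task

The short jar with the petri dishes in it has only been closed loosely. Turn the knob on top of it clockwise until its torque limiter slips and clicks, stop after the first or second click, and let go. Leave the knob of the tall empty jar as it is.

Things in the scene. Friction and masses are not known exactly. Their poses are not given: they have to be found in the camera images.
- short_jar_grip (a point): On the turning axis of the short jar's black bar knob (46 long, 14 thick, 36 high), 10 mm below its top; z 171 mm. x along the bar, y across its thickness, z up, turning with it; it does not rise or sink. Below it a disc (radius 14, top 24 mm under this point), a steel collar and a 130 x 28 cross beam (top at 128). Clear jar 104 across, rim at 92, two dishes inside, fixed to the worktop.
- short_jar_screw (a joint): Angle of the clamp screw and its steel collar under that knob, rad, growing clockwise seen from above. Starts between 0.2 and 0.9; at 1.2 it is home against a hard stop and the collar's pointer tab (28 mm long from the axis) stands over the small fixed mark on the near edge of the beam. Friction 0.06 N m.
- short_jar_clutch (a joint): How far the knob has slipped clockwise on its screw, rad. 0 at the start; knob and screw turn as one until the screw is home, then the knob alone goes on, slipping at a steady 0.3 N m. A click counts every 15 degrees of slip (0.26, 0.52, 0.79); there is no bump or sound, only steady torque and a collar that stands still.
- tall_jar_knob_end (a point): Top of one end of a like bar knob on the empty tall jar, 20 mm from its turning axis along the bar (x outward along the bar, z up), z 231 mm. The tall jar is 104 mm across, rim at 142 mm, fixed to the worktop, with the same lid and a 130 mm beam. Its knob turns easily and must stay as it is.

How it is judged:
At the end, for the whole second after the job is handed in: The short jar's screw is home (past 1.12 of 1.2 rad) and its knob has slipped by one or two clicks: more than 0.22 and less than 0.78 rad (value of joint short_jar_screw above 1.12 rad and value of joint short_jar_clutch between 0.22 and 0.78 rad); the robot touches nothing.
It fails at once if the tall jar's knob is turned (its bar end moves by more than 5 mm) (distance of tall_jar_knob_end from where it was at the start of the episode above 0.005 m).
It also fails if it takes over 35 s, if anything falls off the work surface, if the arm or the gripper's body presses on something with over 40 N, if the wrist force passes 120 N, or if a joint passes its speed limit or range.

## Working session

There is one attempt and no reset: what is moved stays moved. The work goes in short steps, Python scripts to look and compute and a tool call to move; the robot and the scene stay as the last step left them, time stands still between calls to the robot, and variables do not carry over. Pictures are saved under pics/ and viewed, and the job is handed in when it is done.

Besides the shell and the picture viewer there is one more tool, called after "Call:" by a JSON object that holds its "name" and its "arguments". move_arm: Moves the arm, as the interface text tells. Its arguments: {"type":"object","properties":{"rows":{"type":"array","items":{"type":"number"}},"grip_force":{"type":"number"}},"required":["rows"]}

```bash
ls; mkdir -p pics
cat > h.py <<'E'
import numpy as np, cv2
from rig import robot
def save(c,n): cv2.imwrite('pics/'+n,cv2.cvtColor(c['color'],cv2.COLOR_RGB2BGR))
def atz(c,px,z):
    K=c['camera_matrix'];R=c['R'];t=c['t']
    d=R.T@(np.linalg.inv(K)@np.array([px[0],px[1],1.]));o=-R.T@t
    return o+d*(z-o[2])/d[2]
def cloud(c):
    z=c['z_map'];K=c['camera_matrix'];v,u=np.mgrid[:z.shape[0],:z.shape[1]]
    P=np.stack([(u-K[0,2])/K[0,0]*z,(v-K[1,2])/K[1,1]*z,z],-1)
    W=(P-c['t'])@c['R']; W[z==0]=np.nan
    return W
E
python3 - <<'E'
from h import *
o=robot.get_obs();print(o)
for n in('top','scene'):
    c=robot.camera(n);save(c,n+'0.png')
    for th,z in(('short_jar_grip',.171),('tall_jar_knob_end',.231)):
        for d in robot.spot_point(n,th)[:3]: print(n,th,d,atz(c,d['at'],z))
    np.savez('/tmp/'+n+'.npz',**c)
E
```

```text
pics
{'time': 0.0, 'q': array([ 9.80438069e-01,  5.28488188e-01,  1.43390716e+00, -8.31310079e-06,
        1.18141157e+00, -1.78486222e-01]), 'joint_velocities': array([ 6.70071675e-05, -1.08970191e-03, -2.60106692e-03, -7.82610978e-04,
       -1.54953833e-03, -1.10822072e-03]), 'joint_torque': array([ 1.99572187e-04, -4.40040386e+01, -1.76594871e+01,  6.33476302e-02,
        5.82048751e-02, -1.75058817e-04]), 'position': array([0.24972123, 0.57207625, 0.19755664]), 'tool_rot': array([ 2.04481815e-01,  9.78869737e-01, -1.02776982e-03, -4.11637550e-04]), 'ft_force': array([0.1366971 , 0.15787154, 0.56323214]), 'moment': array([-0.06909771,  0.00362088,  0.0321587 ]), 'grip_width': 0.08713740912611508}
top short_jar_grip {'at': [194.5, 231.7], 'conf': 0.74} [0.49203797 0.1299728  0.171     ]
top tall_jar_knob_end {'at': [393.3, 237.2], 'conf': 0.71} [ 0.47549387 -0.20228549  0.231     ]
scene short_jar_grip {'at': [216.2, 220.7], 'conf': 0.82} [0.49201804 0.12898955 0.171     ]
```

View pics/top0.png

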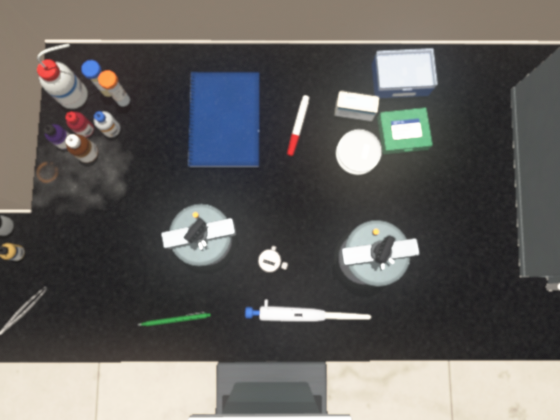

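View pics/scene0.png

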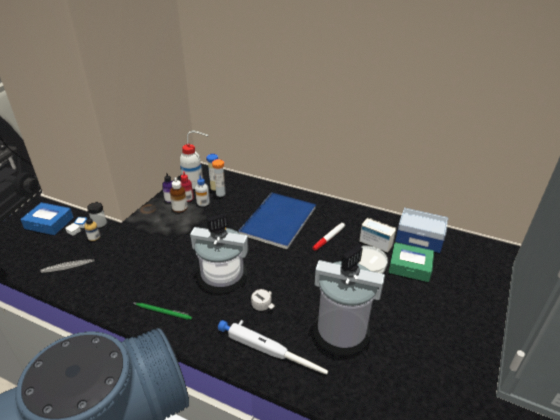

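Run:
```python
from h import *
c=dict(np.load('/tmp/top.npz'));W=cloud(c)
im=cv2.cvtColor(c['color'],cv2.COLOR_RGB2BGR)
cv2.imwrite('pics/top0z.png',cv2.resize(im[180:290,140:260],None,fx=5,fy=5,interpolation=cv2.INTER_CUBIC))
m=(abs(W[...,2]-.181)<.006)&(np.hypot(W[...,0]-.492,W[...,1]-.13)<.05)
P=W[m];print(len(P),P.mean(0),P.min(0),P.max(0))
r=cv2.minAreaRect((P[:,:2]*1000).astype(np.float32));print(r)
w,v=np.linalg.eigh(np.cov(P[:,:2].T));print(w,v[:,1],np.degrees(np.arctan2(v[1,1],v[0,1])))
```

```text
217 [0.494989   0.13070482 0.17993598] [0.4749118  0.11443605 0.17502901] [0.51497212 0.1481596  0.18540589]
((495.7498474121094, 130.88360595703125), (14.528298377990723, 45.40296936035156), 52.41179656982422)
[1.68575069e-05 1.67094993e-04] [-0.79886537  0.60150986] 143.02188966719166
```

View pics/top0z.png

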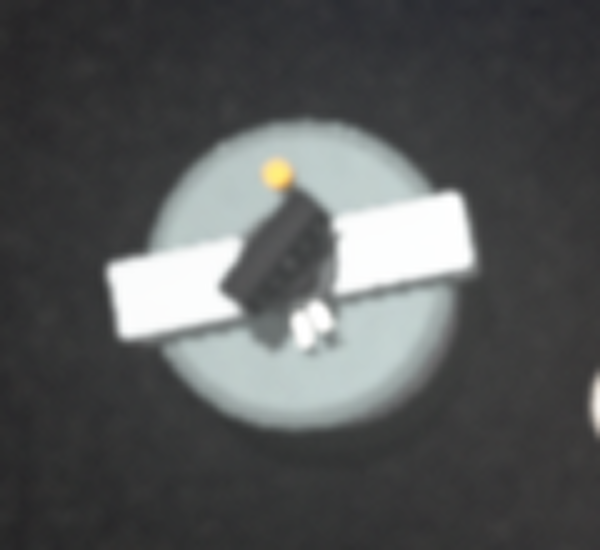

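Run:
```python
from h import *
c=dict(np.load('/tmp/scene.npz'));W=cloud(c)
im=cv2.cvtColor(c['color'],cv2.COLOR_RGB2BGR)
cv2.imwrite('pics/scene0z.png',cv2.resize(im[205:295,175:265],None,fx=6,fy=6,interpolation=cv2.INTER_CUBIC))
m=(abs(W[...,2]-.181)<.006)&(np.hypot(W[...,0]-.495,W[...,1]-.13)<.05)
P=W[m];print(len(P),P.mean(0),P.min(0),P.max(0))
print(cv2.minAreaRect((P[:,:2]*1000).astype(np.float32)))
from scipy.spatial.transform import Rotation as R
o=robot.get_obs();print(R.from_quat(o['tool_rot']).as_matrix().round(3))
```

```text
102 [0.49315959 0.12851109 0.17901441] [0.47320791 0.11111716 0.17535921] [0.51553335 0.14758735 0.18306212]
((494.26470947265625, 129.20584106445312), (15.946671485900879, 45.88123321533203), 50.71953582763672)
[[-0.916  0.4   -0.   ]
 [ 0.4    0.916 -0.001]
 [ 0.    -0.001 -1.   ]]
```

View pics/scene0z.png

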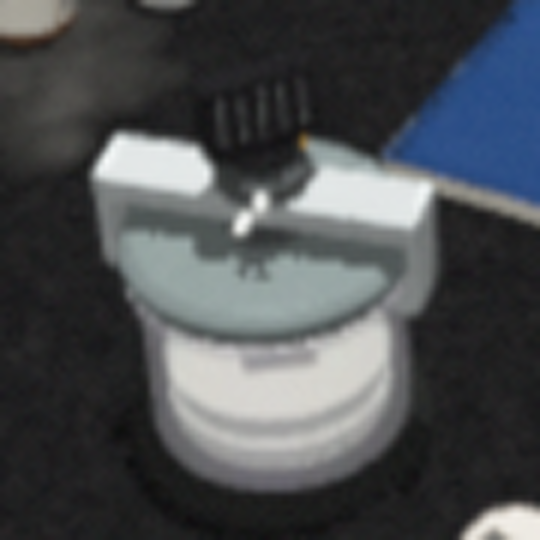

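Call:
{"name": "move_arm", "arguments": {"rows": [20, -37, 6, 0, 0, -0.021, 0, 20, -37, 6, 0, 0, -0.021, 0, 20, -37, 6, 0, 0, -0.021, 0, 20, -37, 6, 0, 0, -0.021, 0, 20, -37, 6, 0, 0, -0.021, 0, 20, -37, 6, 0, 0, -0.021, 0, 20, -37, 6, 0, 0, -0.021, 0, 20, -37, 6, 0, 0, -0.021, 0, 20, -37, 6, 0, 0, -0.021, 0, 20, -37, 6, 0, 0, -0.021, 0, 20, -36, 6, 0, 0, -0.021, 0, 20, -36, 6, 0, 0, -0.021, 0]}}

```text
time: 1.5
position: [0.4907, 0.1291, 0.271]
tool_rot: [0.326, 0.945, 0.0, 0.0]
ft_force: [0.1, -0.0, -0.1]
grip_width: 0.0867
```

```bash
cat >> h.py <<'E'
from scipy.spatial.transform import Rotation as Ro
def wrist():
    o=robot.get_obs();c=robot.camera('wrist')
    T=np.eye(4);T[:3,:3]=Ro.from_quat(o['tool_rot']).as_matrix();T[:3,3]=o['position']
    M=T@c['tool_from_camera'];c['R']=M[:3,:3].T;c['t']=-M[:3,:3].T@M[:3,3]
    return o,c
E
python3 - <<'E'
from h import *
o,c=wrist();save(c,'w1.png');print(o['time'],o['position'],o['q'],Ro.from_quat(o['tool_rot']).as_matrix()[:,1])
W=cloud(c)
for d in robot.spot_point('wrist','short_jar_grip')[:2]: print(d,atz(c,d['at'],.171))
m=(abs(W[...,2]-.181)<.005)&(np.hypot(W[...,0]-.495,W[...,1]-.13)<.04)
P=W[m];print(len(P),P.mean(0));print(cv2.minAreaRect((P[:,:2]*1000).astype(np.float32)))
np.savez('/tmp/w1.npz',**c)
E
```

```text
1.5 [0.49069165 0.1291257  0.27097159] [ 3.66767669e-02  2.82512947e-01  1.62907373e+00  1.47877539e-04
  1.22957479e+00 -8.69243575e-01] [6.17000377e-01 7.86962761e-01 3.84746232e-04]
{'at': [281.4, 210.2], 'conf': 0.79} [0.49796436 0.12972381 0.171     ]
834 [0.49439762 0.13089663 0.18066065]
((495.6064758300781, 129.93972778320312), (14.16599178314209, 46.47071838378906), 51.950843811035156)
```

View pics/w1.png

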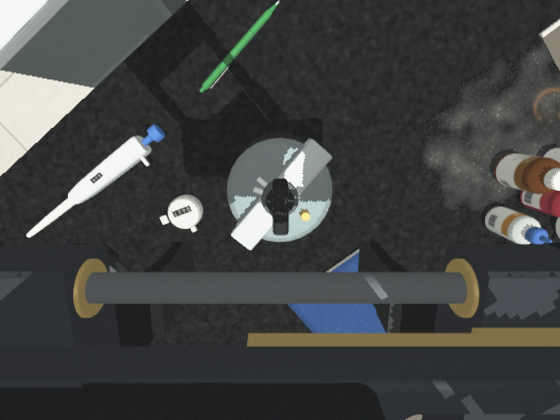

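Run:
```python
from h import *
c=dict(np.load('/tmp/w1.npz'));im=cv2.cvtColor(c['color'],cv2.COLOR_RGB2BGR)
cv2.imwrite('pics/w1z.png',cv2.resize(im[130:250,220:340],None,fx=5,fy=5,interpolation=cv2.INTER_CUBIC))
W=cloud(c)
for z in (.128,.14):
  for p in((255,184),(262,185),(264,180),(258,190)): print(z,p,atz(c,p,z).round(4),W[p[1],p[0]].round(4))
```

```text
0.128 (255, 184) [0.4695 0.1191 0.128 ] [0.4718 0.1154 0.1055]
0.128 (262, 185) [0.4746 0.124  0.128 ] [0.4748 0.1237 0.126 ]
0.128 (264, 180) [0.4719 0.1287 0.128 ] [0.4743 0.1257 0.1059]
0.128 (258, 190) [0.4761 0.1176 0.128 ] [0.4752 0.1187 0.135 ]
0.14 (255, 184) [0.4682 0.121  0.14  ] [0.4718 0.1154 0.1055]
0.14 (262, 185) [0.4732 0.1257 0.14  ] [0.4748 0.1237 0.126 ]
0.14 (264, 180) [0.4705 0.1303 0.14  ] [0.4743 0.1257 0.1059]
0.14 (258, 190) [0.4746 0.1196 0.14  ] [0.4752 0.1187 0.135 ]
```

View pics/w1z.png

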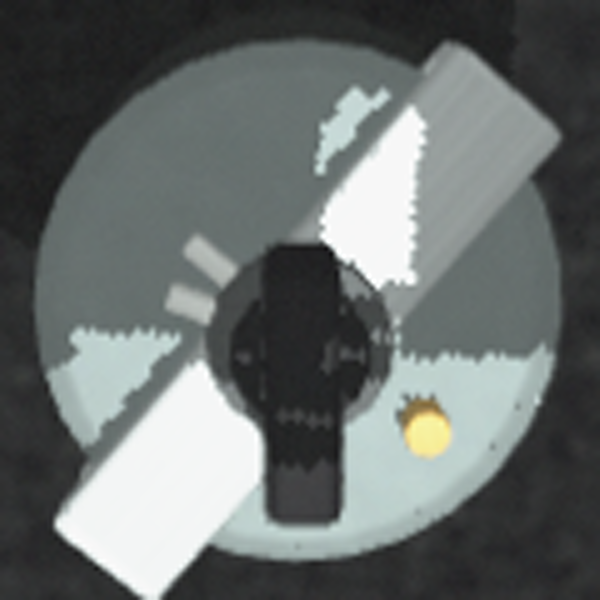

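Call:
{"name": "move_arm", "arguments": {"rows": [4, 1, -40, 0, 0, 0, 0, 0, 0, -40, 0, 0, 0, 0, 0, 0, -25, 0, 0, 0, 0.3, 0, 0, -11, 0, 0, 0, 0.4, 0, 0, 0, 0, 0, 0, 0.4, 0, 0, 0, 0, 0, 0, 0.4], "grip_force": 30}}

```text
time: 2.2
position: [0.4949, 0.1321, 0.1554]
tool_rot: [0.326, 0.945, 0.0, 0.001]
ft_force: [1.1, 0.3, -0.2]
grip_width: 0.0623
```

Run:
```python
from h import *
o,c=wrist();save(c,'w2.png');print(o)
c=robot.camera('scene')
im=cv2.cvtColor(c['color'],cv2.COLOR_RGB2BGR)
cv2.imwrite('pics/scene2z.png',cv2.resize(im[150:295,150:300],None,fx=4,fy=4,interpolation=cv2.INTER_CUBIC))
```

```text
{'time': 2.2, 'q': array([ 4.24137654e-02,  4.37192825e-01,  1.75971799e+00,  1.32390017e-04,
        9.42927674e-01, -8.65100937e-01]), 'joint_velocities': array([-0.00206075, -0.0180948 , -0.01194049, -0.00148424, -0.00202775,
       -0.00088953]), 'joint_torque': array([-8.53764941e-03, -3.50933826e+01, -1.33398172e+01,  1.64595171e-02,
        1.13881461e-01,  5.30686775e-04]), 'position': array([0.49491417, 0.13213902, 0.15544054]), 'tool_rot': array([3.25631464e-01, 9.45496366e-01, 3.70377833e-04, 7.96849728e-04]), 'ft_force': array([ 1.08695368,  0.31210433, -0.16877304]), 'moment': array([0.0245145 , 0.01023349, 0.03158722]), 'grip_width': 0.062346395394822285}
```

View pics/w2.png

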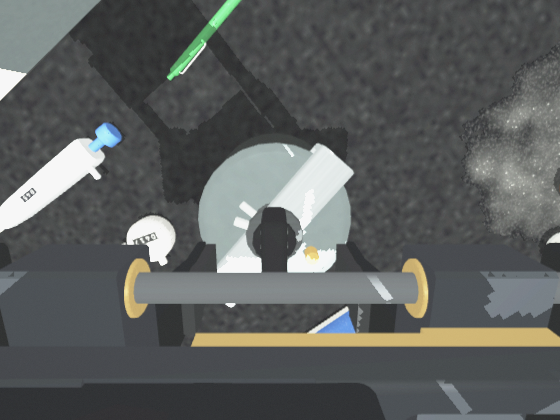

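View pics/scene2z.png

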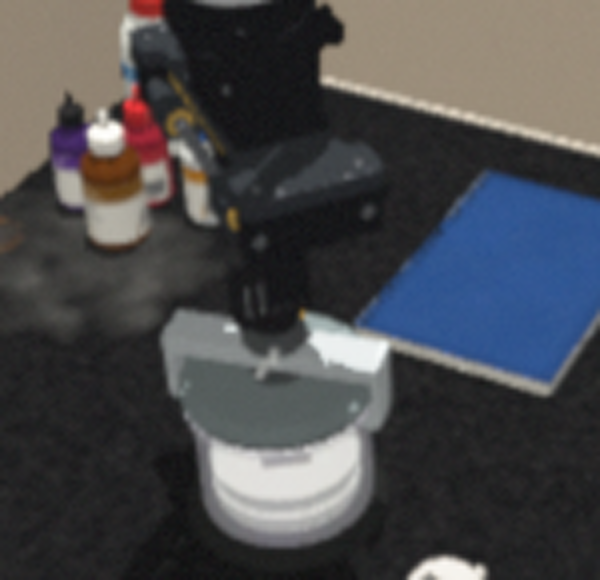

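Call:
{"name": "move_arm", "arguments": {"rows": [0, -2, -2, 0, 0, 0, 0.5, 0, 0, 0, 0, 0, 0, 0.8, 0, 0, 0, 0, 0, 0, 1, 0, 0, 0, 0, 0, 0, 1, 0, 0, 0, 0, 0, 0, 1, 0, 0, 0, 0, 0, 0, 1], "grip_force": 30}}

```text
time: 2.9
position: [0.4949, 0.1305, 0.1527]
tool_rot: [0.326, 0.945, 0.001, 0.001]
ft_force: [0.6, 3.2, -2.1]
grip_width: 0.0134
```

```bash
cat > look.py <<'E'
from h import *
import sys
o,c=wrist();n=sys.argv[1]
im=cv2.cvtColor(c['color'],cv2.COLOR_RGB2BGR)
cv2.imwrite('pics/'+n,cv2.resize(im[130:260,190:360],None,fx=4,fy=4,interpolation=cv2.INTER_CUBIC))
y=Ro.from_quat(o['tool_rot']).as_matrix()[:,1]
print(o['time'],o['position'].round(4),'F',o['ft_force'].round(2),'M',o['moment'].round(3),'w',o['grip_width'],'yaw',np.arctan2(y[1],y[0]),'q6',o['q'][5], 'tq6',o['joint_torque'][5])
E
python3 look.py w3.png
```

```text
2.9 [0.4949 0.1305 0.1527] F [ 0.64  3.2  -2.15] M [ 0.528 -0.019  0.01 ] w 0.013374651027828272 yaw 0.9061614231015721 q6 -0.8693467867778201 tq6 0.04898008774034679
```

View pics/w3.png

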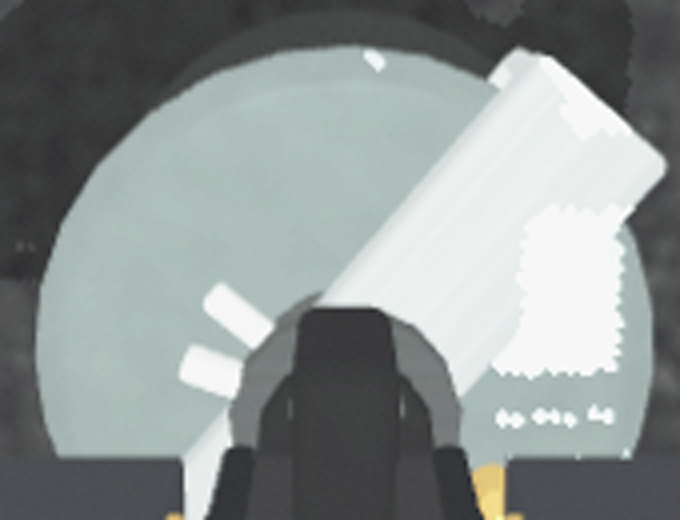

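Call:
{"name": "move_arm", "arguments": {"rows": [0, 0, 0, 0, 0, 0, 1, 0, 0, 0, 0, 0, -0.06, 1, 0, 0, 0, 0, 0, -0.06, 1, 0, 0, 0, 0, 0, -0.06, 1, 0, 0, 0, 0, 0, 0, 1, 0, 0, 0, 0, 0, 0, 1], "grip_force": 45}}

```text
time: 3.55
position: [0.4948, 0.1304, 0.1527]
tool_rot: [0.409, 0.912, 0.001, 0.0]
ft_force: [2.9, 5.2, -1.1]
grip_width: 0.0129
```

```bash
python3 look.py w4.png
```

```text
3.55 [0.4948 0.1304 0.1527] F [ 2.87  5.22 -1.06] M [ 0.863 -0.365 -0.019] w 0.012900070302437497 yaw 0.7277253267906056 q6 -0.6903269288484671 tq6 -0.020870458683930337
```

View pics/w4.png

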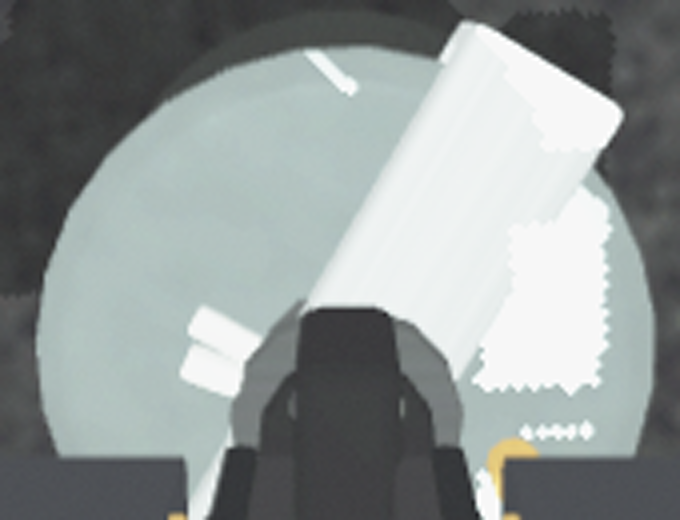

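Call:
{"name": "move_arm", "arguments": {"rows": [0, 0, 0, 0, 0, -0.06, 1, 0, 0, 0, 0, 0, -0.06, 1, 0, 0, 0, 0, 0, -0.06, 1, 0, 0, 0, 0, 0, 0, 1, 0, 0, 0, 0, 0, 0, 1]}}

```text
time: 4.1
position: [0.4949, 0.1304, 0.1527]
tool_rot: [0.489, 0.872, 0.001, 0.0]
ft_force: [2.3, 5.4, -1.2]
grip_width: 0.013
```

```bash
python3 look.py w5.png
```

```text
4.1 [0.4949 0.1304 0.1527] F [ 2.3   5.35 -1.25] M [ 0.905 -0.402  0.232] w 0.013049155112685899 yaw 0.5486761418235674 q6 -0.5110897242640139 tq6 0.21908027585595846
```

View pics/w5.png

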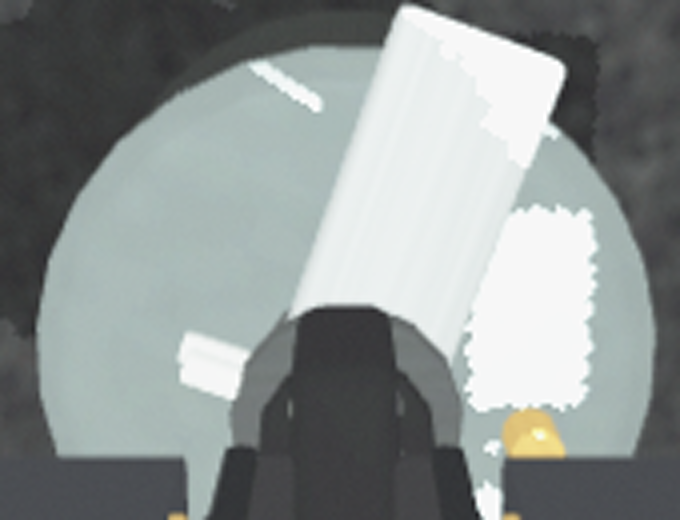

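Call:
{"name": "move_arm", "arguments": {"rows": [0, 0, 0, 0, 0, -0.06, 1, 0, 0, 0, 0, 0, -0.06, 1, 0, 0, 0, 0, 0, -0.06, 1, 0, 0, 0, 0, 0, 0, 1, 0, 0, 0, 0, 0, 0, 1]}}

```text
time: 4.65
position: [0.495, 0.1304, 0.1527]
tool_rot: [0.566, 0.825, 0.001, 0.0]
ft_force: [2.8, 5.3, -1.5]
grip_width: 0.0132
```

```bash
python3 look.py w6.png
```

```text
4.65 [0.495  0.1304 0.1527] F [ 2.77  5.31 -1.48] M [ 0.852 -0.428  0.225] w 0.013173656086957624 yaw 0.3687077277497418 q6 -0.3311390730256738 tq6 0.2385899517685175
```

View pics/w6.png

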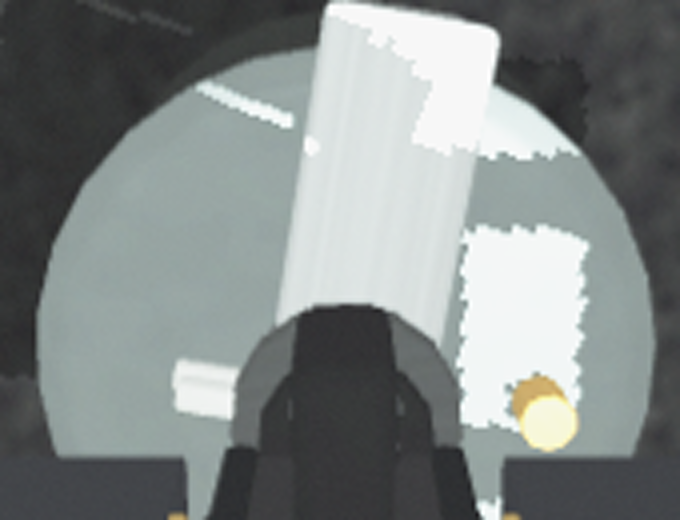

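Call:
{"name": "move_arm", "arguments": {"rows": [0, 0, 0, 0, 0, -0.06, 1, 0, 0, 0, 0, 0, -0.06, 1, 0, 0, 0, 0, 0, -0.06, 1, 0, 0, 0, 0, 0, -0.06, 1, 0, 0, 0, 0, 0, -0.06, 1, 0, 0, 0, 0, 0, 0, 1, 0, 0, 0, 0, 0, 0, 1]}}

```text
time: 5.4
position: [0.4951, 0.1305, 0.1527]
tool_rot: [0.682, 0.731, 0.001, 0.0]
ft_force: [2.4, 5.6, -1.4]
grip_width: 0.0125
```

```bash
python3 look.py w7.png
```

```text
5.4 [0.4951 0.1305 0.1527] F [ 2.38  5.57 -1.37] M [ 0.897 -0.42   0.216] w 0.012549092761692929 yaw 0.06872946100002765 q6 -0.031136755961181203 tq6 0.23826180025935173
```

View pics/w7.png

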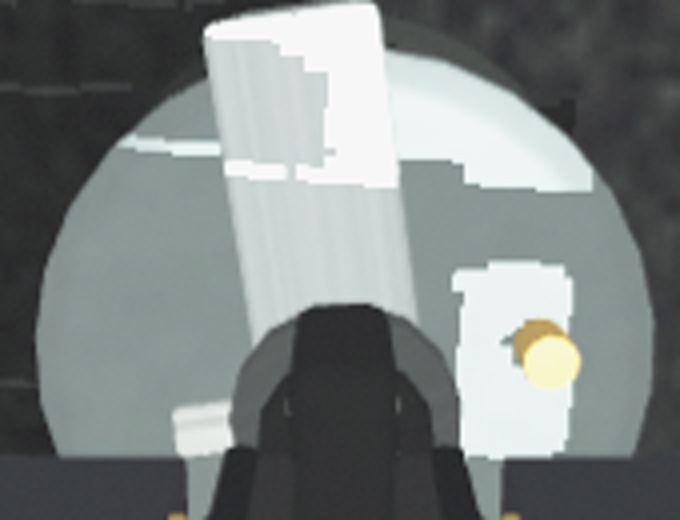

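Call:
{"name": "move_arm", "arguments": {"rows": [0, 0, 0, 0, 0, 0, 0.7, 0, 0, 0, 0, 0, 0, 0.5, 0, 0, 0, 0, 0, 0, 0.4, 0, 0, 0, 0, 0, 0, 0.3, 0, 0, 15, 0, 0, 0, 0.3, 0, 0, 40, 0, 0, 0, 0.3, 0, 0, 40, 0, 0, 0, 0.3, 0, 0, 25, 0, 0, 0, 0.3, 0, 0, 0, 0, 0, 0, 0.3]}}

```text
time: 6.35
position: [0.4966, 0.1296, 0.2765]
tool_rot: [0.683, 0.73, 0.003, 0.003]
ft_force: [0.9, -0.0, -0.2]
grip_width: 0.0602
```

```bash
python3 look.py w8.png
python3 - <<'E'
from h import *
o,c=wrist();W=cloud(c)
m=(abs(W[...,2]-.181)<.005)&(np.hypot(W[...,0]-.495,W[...,1]-.13)<.04)
P=W[m];print(len(P),P.mean(0));print(cv2.minAreaRect((P[:,:2]*1000).astype(np.float32)))
E
```

```text
6.35 [0.4966 0.1296 0.2765] F [ 0.89 -0.03 -0.21] M [-0.075  0.04   0.045] w 0.060215153169551186 yaw 0.06717754342670235 q6 -0.029446512018333454 tq6 -0.0030298694036900997
810 [0.49506404 0.13140402 0.1808625 ]
((495.1174011230469, 130.57687377929688), (14.563084602355957, 45.02338790893555), 5.588845252990723)
```

View pics/w8.png

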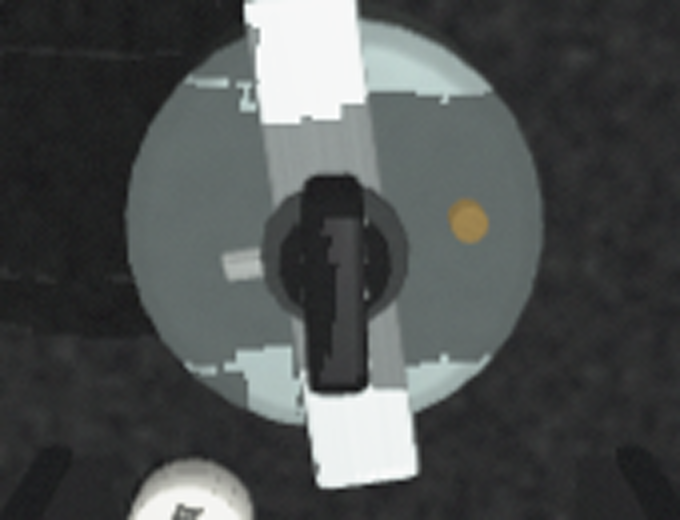

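```bash
python3 -c "
from rig import robot
print(robot.hand_in(), robot.get_obs()['time'])"
```

```text
the job is handed in; nothing more can be done
the job is handed in; nothing more can be done
```

I gripped the short jar's knob, turned it about 0.84 rad clockwise until it had slipped an estimated 0.48 rad (one click, nearly two), then let go and moved clear. I handed the job in shortly after 6 s, and no verdict was reported.

- **Screw home:** the collar's tab stood over the beam mark after about 0.36 rad of turning. It stayed there while the torque held at about 0.22 N m.
- **Slip:** the tool's turn gives a slip of about 0.48 rad. The knob's own angle in the last picture (51.95° to 5.6°) gives about 0.45 rad. Both are inside the allowed 0.22 to 0.78 rad.
- **After release:** the tab was still on the mark in the last wrist picture, the gripper was clear above the knob, and the wrist force read about 1 N.
- **Tall jar:** the arm never went near it, but I took no last picture of its knob.
- **Disagreement:** the measured slipping torque, 0.22 to 0.24 N m, was lower than the stated 0.3 N m. The tab standing still showed the slip was real.

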